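Load a wafer carrier with the paddle

TASK

Pick up the paddle by its upright handle, slide its blade under the round wafer carrier on its rest, lift the carrier on the blade and set it down centred on the rails of the empty loading stage (the dark one with the two micrometers), never touching the carrier with the gripper. Then draw the paddle out and lay it flat on the bench, clear of the stage.

Things in the scene. Friction and masses are not known exactly. Their poses are not given: they have to be found in the camera images.
- paddle_grip (a point): Middle of the paddle's upright black handle, 50 mm above the paddle's underside. Handle: 36 mm long (x), 16 mm thick (y, grip across it), 4 to 70 mm above the underside. Flat steel blade under it, 40 mm wide, 4 mm thick, from 25 mm behind to 133 mm ahead (+x, round tip); put the spot 95 mm ahead under the carrier's centre. z up. Lies flat on the bench at the start; 0.11 kg.
- carrier: Round wafer carrier: aluminium disc, 100 mm diameter, 4 mm thick, with a dark 76 mm wafer on top, about 0.09 kg, loose on the rails of the rest. Origin: centre of its underside, z up. (The square plate on an equal rest is not wanted.)
- rest: Grey fixed rest under the round carrier. Origin: middle of its foot at bench height, z up. Foot 100 x 100 x 8 mm; two rails 90 mm long along x, 12 mm wide, 66 mm apart inside (33 to 45 mm either side of the x axis), tops 44 mm above the bench. The channel between, 8 to 44 mm above the bench, is open at both ends; the blade enters at the -x end, facing the robot, moving along +x.
- stage: Dark fixed loading stage, empty, two micrometers (below 32 mm) at its far +x end. Origin: at bench height under the middle of its rails, z up. Rails as on the rest: along x, 90 mm long, 66 mm apart inside, tops 44 mm above the bench, open at the -x end, facing the robot. Foot 8 mm thick, 104 mm wide, from x = -55 to 75 mm. The carrier is to lie centred over the origin on both rails.
Mind the look-alikes: they are no part of the job. Leave any orange or yellow look-alike of the stage alone.

How it is judged:
By the outcome, as a careful person would: the job done as asked, in the order asked, and still so for the second after the job is handed in, with the robot touching nothing.
It also fails if it takes over 67 s, if anything falls off the work surface, if the arm or the gripper's body presses on something with over 40 N, if the wrist force passes 120 N, or if a joint passes its speed limit or range.

ROBOT

A 6-joint arm with a two-finger parallel gripper is mounted at the origin on the work surface. World frame = base frame: x ahead of the robot, y to its left, z up, the work surface at z = 0. Lengths are in m, angles in degrees, forces in N, time in s.
With the tool pointing down it reaches from about 0.325 to 1 m from the base axis. Payload 5.1 kg.
Tool frame: the origin (TCP) lies midway between the tips of the shut fingers; the grasp point (between the pads) lies 19 mm behind it (arm.grip_depth is the distance from the TCP to the grasp point, in m); y points along the fingers, z is the direction in which the jaws open and shut, and the axes are right-handed (so a half turn about y gives the same grasp; the last joint's range is limited). The gripper opens to 85 mm and grips with 20 to 120 N. Pads are 22 mm wide; open, the fingers measure 114 mm over their backs; the gripper's body (76 mm by 85 mm) begins 54 mm behind the grasp point. The pads swing forward as they close: fully open they stand 13 mm farther back than shut.
Start: joints at [-72.112, 7.093, 94.555, -0, 78.352, -4.733], TCP at [0.25, -0.6, 0.231] pointing down, gripper open.
Joint ranges: [-149.61, 149.61], [-58.7, 133.49], [1.44, 155.28], [-77.14, 257.14], [18.33, 153.61], [-166.67, 166.67]. Speed limits (degrees/s): [147.25, 147.25, 180, 180, 180, 180].

INTERFACE

Orientations are given as a 3x3 rotation matrix whose columns are the frame's x, y, z axes.
In Python, from rig import arm, camera, ticket, models gives the robot as it stands.
- The arm moves only by the tool servo_tool, never from a script. Its argument "commands" is a list of rows, each a list of 3 entries, a list of its own where there are three numbers: the turn, a rotation vector about the tool's x, y, z each as a share of 8 degrees, from -1 to 1, then the shift along the tool's x, y, z each as a share of 50 mm, from -1 to 1, then the opening, from 0 (shut) to 1 (fully open). A call has 1 to 20 rows; each row shifts and turns the commanded pose from where the row before left it, along the tool's axes as they then stand; what a row does not reach is not made up. A row lasts 1/8 s, in which the tool goes at most 62.5 mm and 10.7 degrees, less where a joint would pass 70% of its speed; a pose out of reach is approached as far as the arm can. A call with a number of a shift or a turn outside -1 to 1 is refused whole. A call with a gripper value outside its range is refused whole. The fingers move at their own pace and stop on an object; "grip_force" is the grip in N (left out, the last holds). Time passes only in rows, so rows that do not move let the fingers close. It gives the time, the measured TCP pose, the force and the opening at its end, in the units of the state.
- arm.read_state(): the state, without advancing time (a new reading comes with each control period).
- camera(name): name is "scene" or "top"; returns a dict with "image" (420x560x3 uint8, blue, green, red), "K" (3x3 intrinsics, pixels), "rvec" (rotation vector, rad) and "tvec" (3), from world to camera coordinates, as OpenCV has them. Camera axes: x right, y down, z forward; pixel columns grow to the right and rows downward; lengths in m; the calibration is good to about 2 mm. A picture is of the moment at which its call begins. There is no depth.
- ticket.sign_off(): hands the job in, once; it reports no verdict.
Trained networks look in a picture, given as the dict that the camera call returned (one of the last four; its "shot" number tells which), for a name from the list of things; names that differ only in an ending like _2 or _b are one class to them, and where a whole thing is asked for, a point or a joint stands for the part that bears it (a point fixed in the world has none). Each returns a list of dicts, best first, with "confidence" (0 to 1); they miss things now and then, are a little off and sometimes report something else, mostly with a low value. They report only what shows in the picture. A call takes as long as a camera call. They do not tell look-alikes from the thing itself.
- models.cut_out(picture, query): "region" (420x560 bool, what is visible of it) and "at" ([column, row] in pixels, amid what is visible of it).
The state is a dict: "clock": time; "joint_pos": joint angles; "qvel": joint speeds; "joint_torque": joint torques, N m; "eef_pos": TCP position; "tcp_rot": TCP orientation; "wrist_force": force on the tool from outside, world axes, zero at the start; "moment": the same for the moment, N m; "finger_gap": opening from 0.0 (shut) to 1.0 (fully open).
Only numpy, scipy, OpenCV 4.12 (cv2) and the standard library are available. Lean on these libraries where they do the work, as an engineer would, in place of code of your own. Each camera call takes 0.05 s, during which the arm holds its last target.

## Working session

There is one attempt and no reset: what is moved stays moved. The work goes in short steps, Python scripts to look and compute and a tool call to move; the robot and the scene stay as the last step left them, time stands still between calls to the robot, and variables do not carry over. Pictures are saved under pics/ and viewed, and the job is handed in when it is done.

Besides the shell and the picture viewer there is one more tool, called after "Emit:" by a JSON object that holds its "method" and its "body". servo_tool: Moves the arm, as the interface text tells. Shift numbers are shares of 50 mm and turn numbers shares of 8 degrees, none past 1 either way. Its arguments: {"type":"object","properties":{"commands":{"type":"array","items":{"type":"array"}},"grip_force":{"type":"number"}},"required":["commands"]}

```bash
ls; mkdir -p pics
python3 - <<'E'
from rig import arm,camera,models
import cv2,pickle,numpy as np
s=arm.read_state();print(s['clock'],s['eef_pos'],s['tcp_rot'],s['finger_gap'],arm.grip_depth)
for n in('scene','top'):
    p=camera(n);cv2.imwrite(f'pics/{n}0.png',p['image']);pickle.dump(p,open(f'{n}0.pkl','wb'))
    print(n,p['K'],p['rvec'],p['tvec'])
    for q in('paddle_grip','carrier','rest','stage'):
        for r in models.cut_out(p,q): 
            ys,xs=np.where(r['region']);print(q,r['confidence'],r['at'],xs.min(),xs.max(),ys.min(),ys.max(),len(xs))
E
```

```text
pics
0.0 [ 0.24978904 -0.59941075  0.23003654] [[-9.23079212e-01 -6.25483868e-04  3.84609382e-01]
 [-3.84609832e-01  2.04967083e-03 -9.23076961e-01]
 [-2.10952884e-04 -9.99997704e-01 -2.13257579e-03]] 1.0012491816388558 0.0187
scene [[441.25703678   0.         277.50404694]
 [  0.         441.25703678 209.05080687]
 [  0.           0.           1.        ]] [ 1.75116711  1.58962468 -0.7403519 ] [-0.06264743 -0.22954651  1.25310067]
paddle_grip 0.74 [288.0, 215.4] 269 304 194 241 1017
carrier 0.74 [288.8, 285.7] 258 316 263 310 2239
rest 0.67 [288.0, 316.4] 259 320 265 326 1294
rest 0.47 [110.3, 317.7] 65 158 273 367 5482
stage 0.94 [129.3, 183.5] 104 158 157 209 1978
stage 0.94 [384.0, 222.4] 350 421 191 253 2692
stage 0.76 [110.2, 314.9] 64 157 274 367 5169
top [[541.883961     0.         280.28995509]
 [  0.         541.883961   216.92659335]
 [  0.           0.           1.        ]] [ 2.19548271 -2.16462476  0.13358478] [-0.01801606  0.4492141   1.11735704]
paddle_grip 0.97 [256.0, 243.2] 243 268 209 280 1282
carrier 0.56 [268.2, 131.9] 245 293 109 154 1769
rest 0.58 [259.5, 154.8] 243 292 111 161 600
stage 0.91 [415.7, 312.1] 390 442 266 343 3469
stage 0.81 [399.5, 133.7] 372 428 89 168 3100
stage 0.73 [162.5, 220.0] 136 186 175 254 3308
stage 0.35 [261.1, 154.0] 244 292 111 160 523
```

View pics/scene0.png

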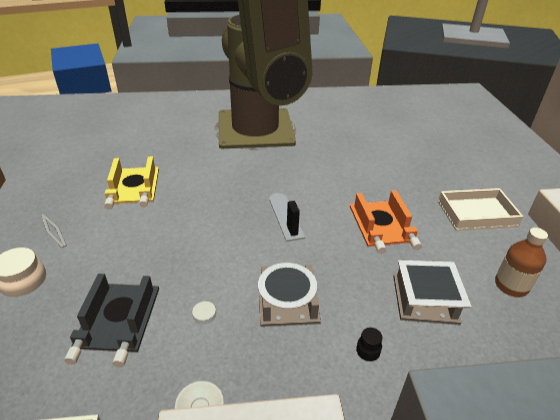

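View pics/top0.png

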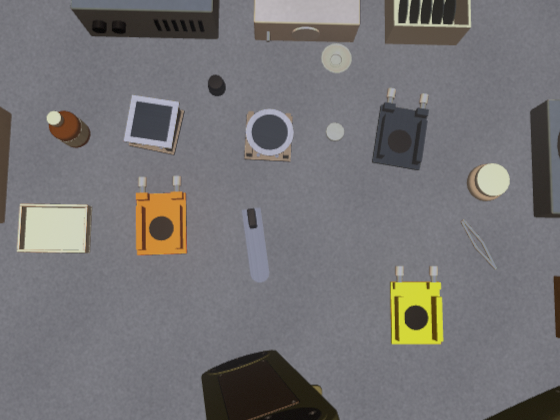

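Run:
```python
import cv2,pickle
im=pickle.load(open('top0.pkl','rb'))['image']
cv2.imwrite('pics/c1.png',cv2.resize(im[100:290,235:300],None,fx=4,fy=4,interpolation=cv2.INTER_CUBIC)[:, :])
b=cv2.resize(im[80:180,360:440],None,fx=5,fy=5,interpolation=cv2.INTER_CUBIC)
c=cv2.resize(im[260:360,380:460],None,fx=5,fy=5,interpolation=cv2.INTER_CUBIC)
cv2.imwrite('pics/c2.png',cv2.hconcat([b[:, :400],c[:, :400]]))
d=cv2.resize(im[165:265,120:200],None,fx=5,fy=5,interpolation=cv2.INTER_CUBIC)
cv2.imwrite('pics/c3.png',cv2.hconcat([d,cv2.resize(im[100:200,235:310],None,fx=5,fy=5,interpolation=cv2.INTER_CUBIC)]))
```

```text
(no output)
```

View pics/c1.png

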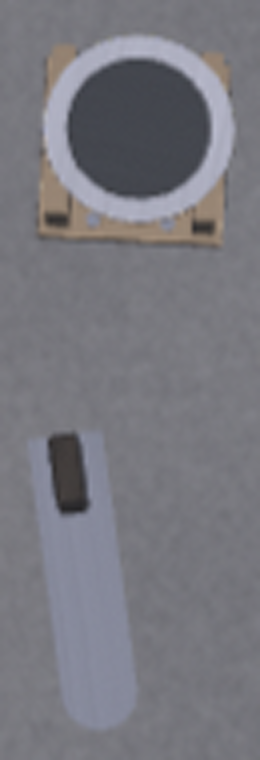

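View pics/c2.png

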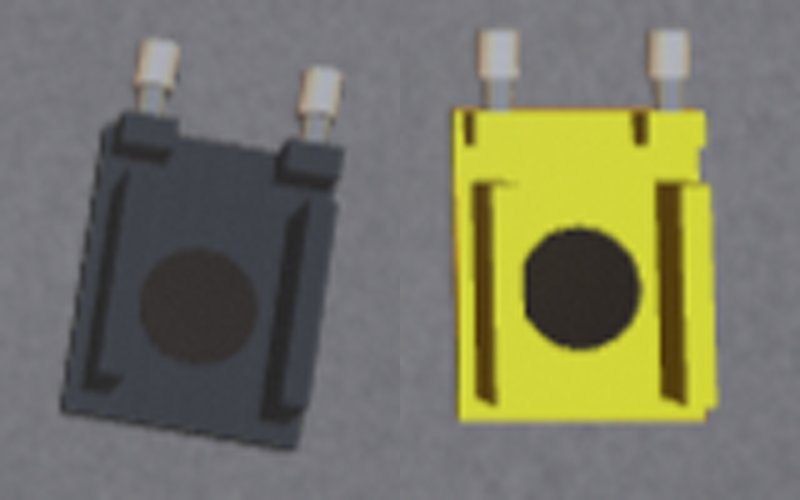

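View pics/c3.png

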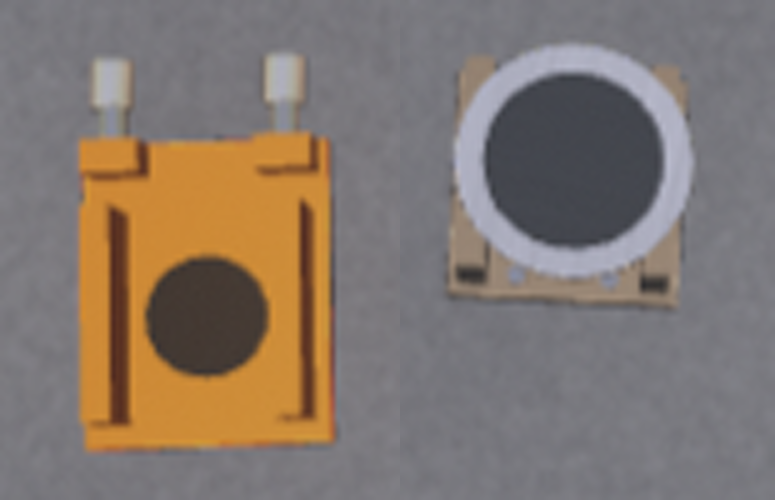

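```bash
cat > h.py <<'E'
import numpy as np,cv2,pickle
def ray(p,uv,z):
    R=cv2.Rodrigues(p['rvec'])[0];t=np.ravel(p['tvec']);C=-R.T@t
    d=R.T@np.linalg.solve(p['K'],[uv[0],uv[1],1.]);return C+d*(z-C[2])/d[2]
def proj(p,X): return cv2.projectPoints(np.float64(X).reshape(-1,3),p['rvec'],p['tvec'],p['K'],None)[0][:,0]
E
python3 - <<'E'
from h import *
p=pickle.load(open('top0.pkl','rb'));s=pickle.load(open('scene0.pkl','rb'))
c=lambda o,k,u,v:(o[0]+(u+.5)/k-.5,o[1]+(v+.5)/k-.5)
A=lambda u,v,z:print((u,v),np.round(ray(p,c((235,100),4,u,v),z)[:2]*1000,1))
B=lambda u,v,z:print((u,v),np.round(ray(p,c((360,80),5,u,v),z)[:2]*1000,1))
print('cam',ray(p,(0,0),0),-cv2.Rodrigues(p['rvec'])[0].T@np.ravel(p['tvec']))
print('rest foot');A(38,236,.008);A(222,242,.008)
print('rail front tops');A(45,213,.044);A(70,213,.044);A(193,220,.044);A(215,220,.044)
print('paddle rear, tip');A(27,436,.004);A(103,430,.004);A(101,730,.004);print('handle top');A(50,435,.07);A(77,433,.07);A(62,514,.07);A(87,510,.07)
print('stage foot');B(62,412,.008);B(297,450,.008);B(100,128,.008);print('disc');B(198,306,.008)
# carrier ellipse by wafer colour
im=p['image'];
for nm,q,o in(('top',p,None),('scene',s,None)):
    hsv=q['image'].astype(int);g=hsv.sum(2)
    m=((g<330)).astype(np.uint8)
    n=((g>480)).astype(np.uint8)
    at=(268,132) if nm=='top' else (288,284)
    for mm,zz in((m,.0485),(n,.048)):
        k,lab,st,ce=cv2.connectedComponentsWithStats(mm)
        best=[(st[i],ce[i]) for i in range(1,k) if st[i][4]>300 and abs(ce[i]-at).max()<8]
        for b in best:
            i=[j for j in range(k) if (ce[j]==b[1]).all()][0]
            cs=max(cv2.findContours((lab==i).astype(np.uint8),0,1)[0],key=len)
            e=cv2.fitEllipse(cs);print(nm,e,b[0],ray(q,e[0],zz)[:2]*1000)
E
```

```text
cam [0.92390365 0.61347949 0.        ] [0.33484689 0.01248138 1.15686058]
rest foot
(38, 236) [575.8  67.5]
(222, 242) [574.3 -31.6]
rail front tops
(45, 213) [580.5  62.4]
(70, 213) [580.7  49.3]
(193, 220) [578.2 -14.9]
(215, 220) [578.4 -26.4]
paddle rear, tip
(27, 436) [467.9  71.4]
(103, 430) [471.8  30.9]
(101, 730) [312.3  29.3]
handle top
(50, 435) [461.   56.5]
(77, 433) [462.2  42.9]
(62, 514) [421.1  49.7]
(87, 510) [423.3  37.2]
stage foot
(62, 412) [ 573.3 -208.7]
(297, 450) [ 558.4 -310.7]
(100, 128) [ 699.7 -225.9]
disc
(198, 306) [ 621.1 -268.2]
top ((269.1545104980469, 131.69461059570312), (33.8104133605957, 34.91657257080078), 91.54736328125) [252 115  36  35 976] [625.3493573   14.47883153]
top ((269.1799011230469, 131.5747528076172), (45.033878326416016, 46.45545959472656), 92.39571380615234) [246 109  47  46 641] [625.73712492  14.43055874]
scene ((287.16558837890625, 284.11004638671875), (32.30158233642578, 43.80274200439453), 92.14653778076172) [ 265  268   45   33 1165] [628.21438483  12.19299091]
scene ((287.10089111328125, 284.65667724609375), (45.30389404296875, 58.72183609008789), 93.96945190429688) [258 262  59  46 943] [628.96196296  12.00798677]
```

Run:
```python
from h import *
p=pickle.load(open('top0.pkl','rb'));s=pickle.load(open('scene0.pkl','rb'))
def P(g,yaw,pts):
    a=np.radians(yaw);return [[g[0]+x*np.cos(a)-y*np.sin(a),g[1]+x*np.sin(a)+y*np.cos(a),z] for x,y,z in pts]
th=np.radians(np.arange(-90,91,15))
blade=[[-.025,.02,.004]]+[[-.025,-.02,.004]]+[[.113+.02*np.cos(t),.02*np.sin(t),.004] for t in th]
hb=[[x*.018,y*.008,z] for z in(.07,) for x,y in((1,1),(1,-1),(-1,-1),(-1,1))]
foot=[[-.055,-.052,.008],[.075,-.052,.008],[.075,.052,.008],[-.055,.052,.008]]
def rail(sg):return [[x,sg*y,.044] for x,y in((-.045,.033),(.045,.033),(.045,.045),(-.045,.045))]
rf=[[x*.05,y*.05,.008] for x,y in((1,1),(1,-1),(-1,-1),(-1,1))]
car=[[.05*np.cos(t),.05*np.sin(t),.048] for t in np.radians(np.arange(0,360,10))]
out=[]
for q,boxes in((p,((235,200,45,90),(360,80,80,95),(235,100,70,70))),(s,((255,180,60,70),(60,260,110,115),(245,255,85,80)))):
    im=cv2.resize(q['image'],None,fx=8,fy=8,interpolation=cv2.INTER_CUBIC)
    for g,y,L in(((.4447,.0472),188.3,[blade,hb]),((.6207,-.2679),-8.2,[foot,rail(1),rail(-1)]),((.625,.0173),-1.2,[rf,rail(1),rail(-1)]),((.6265,.0135),0,[car])):
        for l in L: cv2.polylines(im,[np.int32((proj(q,P(g,y,l))+.5)*8)],True,(0,0,255),1)
    for x,y,w,h in boxes:
        c=im[y*8:(y+h)*8,x*8:(x+w)*8];k=390/max(c.shape[1]*1.,c.shape[0]*1.);c=cv2.resize(c,None,fx=k*.68,fy=k*.68,interpolation=cv2.INTER_AREA);o=np.zeros((270,266,3),np.uint8);o[:c.shape[0],:c.shape[1]]=c[:270,:266];out.append(o)
cv2.imwrite('pics/ov.png',cv2.vconcat([cv2.hconcat(out[:3]),cv2.hconcat(out[3:])]))
```

```text
(no output)
```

View pics/ov.png

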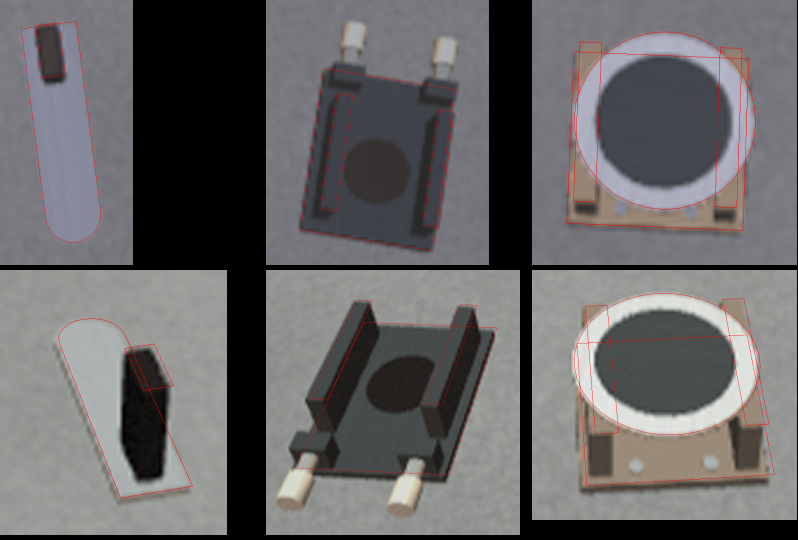

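Emit:
{"method": "servo_tool", "body": {"commands": [[[0,0.91,0],[0,0,0],1],[[0,0.91,0],[0,0,0],1],[[0,0,0],[-0.354,0.125,-0.765],1],[[0,0,0],[-0.354,0.125,-0.765],1],[[0,0,0],[-0.354,0.125,-0.765],1],[[0,0,0],[-0.354,0.125,-0.765],1],[[0,0,0],[-0.354,0.125,-0.765],1],[[0,0,0],[-0.354,0.125,-0.765],1],[[0,0,0],[-0.354,0.125,-0.765],1],[[0,0,0],[-0.354,0.125,-0.765],1],[[0,0,0],[-0.354,0.125,-0.765],1],[[0,0,0],[-0.354,0.125,-0.765],1],[[0,0,0],[-0.354,0.125,-0.765],1],[[0,0,0],[-0.354,0.125,-0.765],1],[[0,0,0],[-0.354,0.125,-0.765],1],[[0,0,0],[-0.354,0.125,-0.765],1],[[0,0,0],[-0.354,0.125,-0.765],1],[[0,0,0],[-0.354,0.125,-0.765],1]]}}

```text
clock: 2.75
eef_pos: [0.445, 0.0471, 0.1315]
tcp_rot: [[-0.99, 0.001, 0.14], [-0.14, -0.0, -0.99], [-0.001, -1.0, 0.0]]
wrist_force: [0.3, -0.6, -0.2]
finger_gap: 1.0
```

Emit:
{"method": "servo_tool", "body": {"commands": [[[0,0,0],[0,0,0],1],[[0,0,0],[0,0,0],1]]}}

```text
clock: 3.0
eef_pos: [0.4445, 0.0455, 0.1314]
tcp_rot: [[-0.99, -0.0, 0.141], [-0.141, -0.0, -0.99], [0.0, -1.0, 0.0]]
wrist_force: [0.5, -0.2, 0.5]
finger_gap: 0.998
```

Emit:
{"method": "servo_tool", "body": {"commands": [[[0,0,0],[0,0.4,0],1],[[0,0,0],[0,0.4,0],1],[[0,0,0],[0,0.4,0],1],[[0,0,0],[0,0.4,0],1],[[0,0,0],[0,0.4,0],1],[[0,0,0],[0,0,0],1]]}}

```text
clock: 3.75
eef_pos: [0.4431, 0.0446, 0.0301]
tcp_rot: [[-0.99, -0.003, 0.138], [-0.138, -0.0, -0.99], [0.003, -1.0, -0.0]]
wrist_force: [-0.4, -0.2, 0.1]
finger_gap: 0.999
```

Emit:
{"method": "servo_tool", "body": {"commands": [[[0,0,0],[0,0,0],0],[[0,0,0],[0,0,0],0],[[0,0,0],[0,0,0],0],[[0,0,0],[0,0,0],0],[[0,0,0],[0,0,0],0],[[0,0,0],[0,0,0],0],[[0,0,0],[0,0,0],0],[[0,0,0],[0,0,0],0]], "grip_force": 90}}

```text
clock: 4.75
eef_pos: [0.4451, 0.0457, 0.0319]
tcp_rot: [[-0.99, 0.001, 0.14], [-0.14, 0.0, -0.99], [-0.001, -1.0, 0.0]]
wrist_force: [-0.8, 0.2, 6.1]
finger_gap: 0.178
```

Emit:
{"method": "servo_tool", "body": {"commands": [[[0,0,0],[0,-0.1,0],0],[[0,0,0],[0,-0.3,0],0],[[0,0,0],[0,-0.4,0],0],[[0,0,0],[0,-0.4,0],0],[[0,0,0],[0,-0.4,0],0],[[0,0,0],[0,-0.4,0],0],[[0,0,0],[0,-0.2,0],0],[[0,0,0],[0,0,0],0]]}}

```text
clock: 5.75
eef_pos: [0.445, 0.0457, 0.1422]
tcp_rot: [[-0.99, 0.002, 0.14], [-0.14, -0.0, -0.99], [-0.002, -1.0, 0.0]]
wrist_force: [1.1, -0.2, -1.5]
finger_gap: 0.175
```

Run:
```python
from rig import camera
import cv2
a=[camera(n)['image'] for n in('scene','top')]
cv2.imwrite('pics/l1.png',cv2.hconcat([cv2.resize(a[0][60:340,160:440],(400,400)),cv2.resize(a[1][80:360,140:420],(400,400))]))
```

```text
(no output)
```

View pics/l1.png

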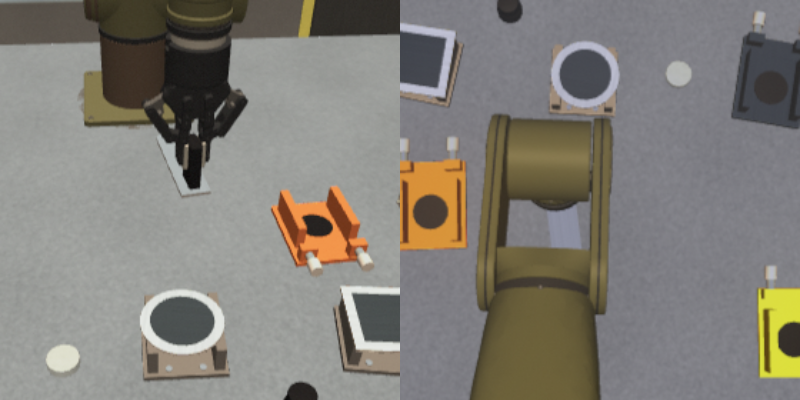

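Emit:
{"method": "servo_tool", "body": {"commands": [[[0,-0.97,0],[0,0,0],0],[[0,-0.97,0],[0,0,0],0],[[0,-0.97,0],[0,0,0],0],[[0,-0.97,0],[0,0,0],0],[[0,-0.97,0],[0,0,0],0],[[0,-0.97,0],[0,0,0],0],[[0,-0.97,0],[0,0,0],0],[[0,-0.97,0],[0,0,0],0],[[0,-0.97,0],[0,0,0],0],[[0,-0.97,0],[0,0,0],0],[[0,-0.97,0],[0,0,0],0],[[0,-0.97,0],[0,0,0],0],[[0,-0.97,0],[0,0,0],0],[[0,-0.97,0],[0,0,0],0],[[0,-0.97,0],[0,0,0],0],[[0,-0.97,0],[0,0,0],0],[[0,-0.97,0],[0,0,0],0],[[0,-0.97,0],[0,0,0],0],[[0,-0.97,0],[0,0,0],0],[[0,-0.97,0],[0,0,0],0]]}}

```text
clock: 8.35
eef_pos: [0.4437, 0.0457, 0.1399]
tcp_rot: [[0.959, -0.003, 0.284], [-0.284, 0.0, 0.959], [-0.003, -1.0, -0.001]]
wrist_force: [0.0, 0.4, -2.1]
finger_gap: 0.177
```

Emit:
{"method": "servo_tool", "body": {"commands": [[[0,-0.97,0],[0,0,0],0],[[0,-0.97,0],[0,0,0],0],[[0,0,0],[-0.4,0,-0.28],0],[[0,0,0],[-0.4,0,-0.28],0],[[0,0,0],[0,0,0],0],[[0,0,0],[0,0,0],0]]}}

```text
clock: 9.1
eef_pos: [0.4041, 0.0187, 0.141]
tcp_rot: [[1.0, -0.0, 0.022], [-0.022, 0.0, 1.0], [-0.0, -1.0, 0.0]]
wrist_force: [-0.1, -0.1, -0.6]
finger_gap: 0.176
```

Run:
```python
from rig import camera
import cv2
a=[camera(n)['image'] for n in('scene','top')]
cv2.imwrite('pics/l2.png',cv2.hconcat([cv2.resize(a[0][60:340,160:440],(400,400)),cv2.resize(a[1][80:360,140:420],(400,400))]))
```

```text
(no output)
```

View pics/l2.png

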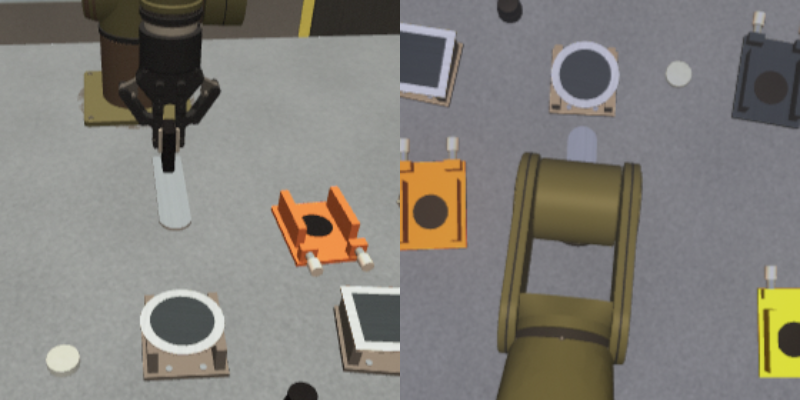

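Run:
```python
from h import *
from rig import camera,arm
s=arm.read_state();e=s['eef_pos'];R=np.array(s['tcp_rot']);print(s['clock'],e)
g=e-.0187*R[:,1]
th=np.radians(np.arange(-90,91,15))
b=[[.0,.02]]+[[0,-.02]]+[[.113+.02*np.cos(t),.02*np.sin(t)] for t in th]
X=[g+R[:,0]*x+R[:,2]*y+R[:,1]*.046 for x,y in b]
o=[]
for n,(x,y) in(('scene',(245,150)),('top',(220,150))):
    p=camera(n);im=cv2.resize(p['image'],None,fx=6,fy=6,interpolation=cv2.INTER_CUBIC)
    cv2.polylines(im,[np.int32((proj(p,X)+.5)*6)],True,(0,0,255),1);o.append(im[y*6:y*6+480,x*6:x*6+390])
cv2.imwrite('pics/l3.png',cv2.hconcat(o))
```

```text
9.2 [0.40440487 0.01878438 0.14123588]
```

View pics/l3.png

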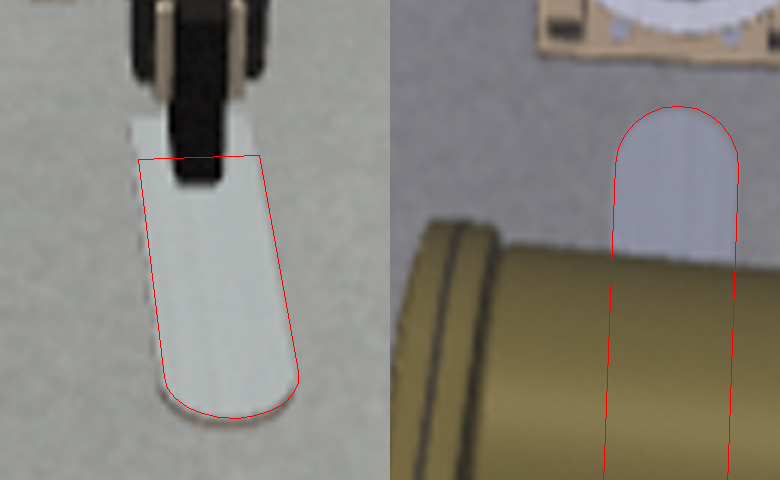

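Emit:
{"method": "servo_tool", "body": {"commands": [[[0,0,0],[0,0.3,0],0],[[0,0,0],[0,0.4,0],0],[[0,0,0],[0,0.4,0],0],[[0,0,0],[0,0.4,0],0],[[0,0,0],[0,0.18,0],0],[[0,0,0],[0,0,0],0],[[0,0,0],[0,0,0],0]]}}

```text
clock: 10.18
eef_pos: [0.4046, 0.0185, 0.058]
tcp_rot: [[1.0, 0.001, 0.021], [-0.021, -0.0, 1.0], [0.001, -1.0, -0.0]]
wrist_force: [0.4, 0.7, -0.9]
finger_gap: 0.176
```

Emit:
{"method": "servo_tool", "body": {"commands": [[[0,0,0],[0.1,0,0],0],[[0,0,0],[0.25,0,0],0],[[0,0,0],[0.25,0,0],0],[[0,0,0],[0.25,0,0],0],[[0,0,0],[0.25,0,0],0],[[0,0,0],[0.25,0,0],0],[[0,0,0],[0.25,0,0],0],[[0,0,0],[0.25,0,0],0],[[0,0,0],[0.25,0,0],0],[[0,0,0],[0.25,0,0],0],[[0,0,0],[0.18,0,0],0],[[0,0,0],[0,0,0],0],[[0,0,0],[0,0,0],0]]}}

```text
clock: 11.8
eef_pos: [0.5301, 0.0159, 0.0571]
tcp_rot: [[1.0, -0.001, 0.021], [-0.021, 0.0, 1.0], [-0.001, -1.0, 0.0]]
wrist_force: [0.0, 0.1, -1.2]
finger_gap: 0.176
```

```bash
cat > look.py <<'E'
import sys
from rig import camera
import cv2
a=[camera(n)['image'] for n in('scene','top')]
x0,y0,x1,y1,w,n=*map(int,sys.argv[1:6]),sys.argv[6]
cv2.imwrite(f'pics/{n}.png',cv2.hconcat([cv2.resize(a[0][y0:y0+w,x0:x0+w],(400,400)),cv2.resize(a[1][y1:y1+w,x1:x1+w],(400,400))]))
E
python3 look.py 200 180 170 60 200 l4
```

```text
(no output)
```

View pics/l4.png

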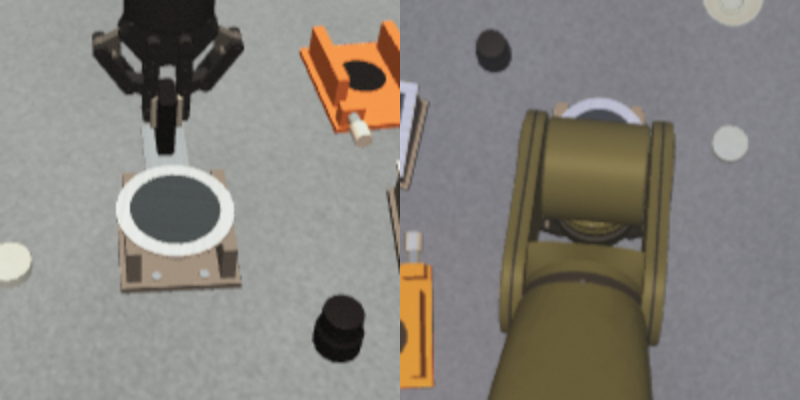

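Emit:
{"method": "servo_tool", "body": {"commands": [[[0,0,0],[0,-0.06,0],0],[[0,0,0],[0,-0.08,0],0],[[0,0,0],[0,-0.06,0],0],[[0,0,0],[0,-0.05,0],0],[[0,0,0],[0,-0.05,0],0],[[0,0,0],[0,-0.05,0],0],[[0,0,0],[0,-0.05,0],0],[[0,0,0],[0,-0.06,0],0],[[0,0,0],[0,-0.1,0],0],[[0,0,0],[0,-0.1,0],0],[[0,0,0],[0,0,0],0],[[0,0,0],[0,0,0],0]]}}

```text
clock: 13.4
eef_pos: [0.5304, 0.0158, 0.0903]
tcp_rot: [[1.0, 0.0, 0.021], [-0.021, -0.0, 1.0], [0.0, -1.0, -0.0]]
wrist_force: [-0.3, 0.2, -2.2]
finger_gap: 0.175
```

```bash
python3 look.py 200 180 170 60 200 l5
```

```text
(no output)
```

View pics/l5.png

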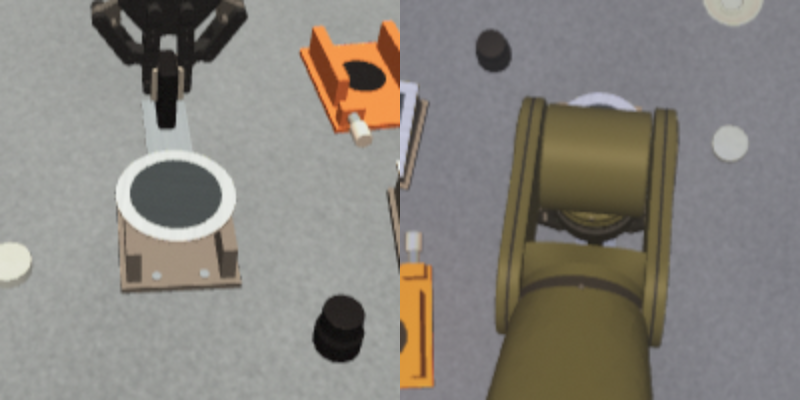

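Emit:
{"method": "servo_tool", "body": {"commands": [[[0,0,0],[0,-0.08,0],0],[[0,0,0],[0,-0.16,0],0],[[0,0,0],[0,-0.16,0],0],[[0,0,0],[0,-0.16,0],0],[[0,0,0],[0,-0.1,0],0],[[0,0.04,0],[0,-0.04,0],0],[[0,0.11,0],[0,0,0],0],[[0,0.15,0],[0,0,0],0],[[0,0.15,0],[0,0,0],0],[[0,0.15,0],[0,0,0],0],[[0,0.12,0],[0,0,0],0],[[0,0.1,0],[0,0,0],0],[[0,0.05,0],[0,0,0],0],[[0,0,0],[0,0,0],0],[[0,0,0],[0,0,0],0]]}}

```text
clock: 15.38
eef_pos: [0.5304, 0.0158, 0.1253]
tcp_rot: [[0.99, -0.0, 0.142], [-0.142, 0.0, 0.99], [-0.0, -1.0, 0.0]]
wrist_force: [0.1, 0.1, -2.4]
finger_gap: 0.171
```

```bash
cat > car.py <<'E'
from h import *
from rig import camera,arm
s=arm.read_state();e=np.array(s['eef_pos']);R=np.array(s['tcp_rot']);print(s['clock'],e,np.degrees(np.arctan2(R[1,0],R[0,0])))
q=camera('scene');z=e[2]+.0187-.05+.008
X=e+R[:,0]*.095;X[2]=z;at=proj(q,X)[0]
g=q['image'].astype(int).sum(2)
for mm,zz in((g<330,z+.0005),(g>480,z)):
    k,lab,st,ce=cv2.connectedComponentsWithStats(mm.astype(np.uint8))
    for i in range(1,k):
        if st[i][4]>500 and abs(ce[i]-at).max()<12:
            c=max(cv2.findContours((lab==i).astype(np.uint8),0,1)[0],key=len);el=cv2.fitEllipse(c)
            w=ray(q,el[0],zz);d=w-e
            print(el,w[:2],'tool x,z',d@R[:,0],d@R[:,2])
E
python3 car.py; python3 look.py 180 180 170 60 200 l6
```

```text
15.375 [0.53042409 0.01584892 0.12530875] -8.17955158778173
((280.8525390625, 261.7672424316406), (32.045677185058594, 46.01406478881836), 91.5932388305664) [6.27945283e-01 3.76160616e-04] tool x,z 0.09873181531478245 -0.001440962560053947
```

View pics/l6.png

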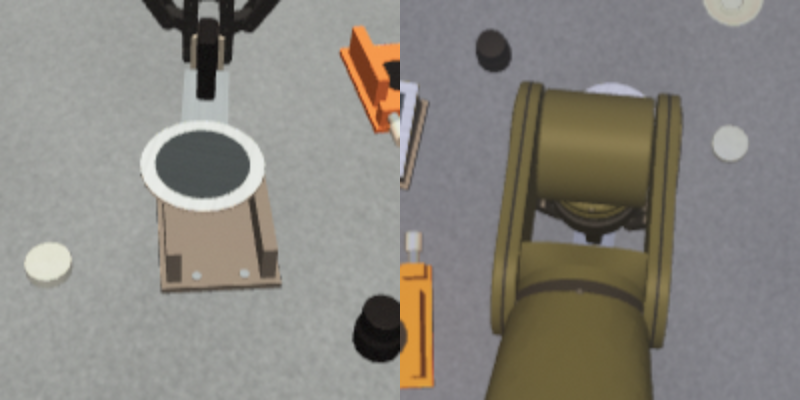

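Emit:
{"method": "servo_tool", "body": {"commands": [[[0,0,0],[0.0075,0,-0.06],0],[[0,0,0],[0.015,0,-0.12],0],[[0,0,0],[0.0225,0,-0.18],0],[[0,0,0],[0.03,0,-0.24],0],[[0,0,0],[0.0373,0,-0.298],0],[[0,0,0],[0.0373,0,-0.298],0],[[0,0,0],[0.0373,0,-0.298],0],[[0,0,0],[0.0373,0,-0.298],0],[[0,0,0],[0.0373,0,-0.298],0],[[0,0,0],[0.0373,0,-0.298],0],[[0,0,0],[0.0373,0,-0.298],0],[[0,0,0],[0.0373,0,-0.298],0],[[0,0,0],[0.0373,0,-0.298],0],[[0,0,0],[0.0373,0,-0.298],0],[[0,0,0],[0.0373,0,-0.298],0],[[0,0,0],[0.0373,0,-0.298],0],[[0,0,0],[0.0373,0,-0.298],0],[[0,0,0],[0.0373,0,-0.298],0],[[0,0,0],[0.03,0,-0.24],0],[[0,0,0],[0.0225,0,-0.18],0]]}}

```text
clock: 18.02
eef_pos: [0.5256, -0.2465, 0.1253]
tcp_rot: [[0.99, -0.0, 0.143], [-0.143, 0.0, 0.99], [-0.0, -1.0, 0.0]]
wrist_force: [0.1, 0.1, -2.1]
finger_gap: 0.177
```

Emit:
{"method": "servo_tool", "body": {"commands": [[[0,0,0],[0.015,0,-0.12],0],[[0,0,0],[0.0075,0,-0.06],0],[[0,0,0],[0,0,0],0],[[0,0,0],[0,0,0],0],[[0,0,0],[0,0,0],0]]}}

```text
clock: 18.65
eef_pos: [0.5255, -0.2545, 0.1253]
tcp_rot: [[0.99, -0.0, 0.142], [-0.142, 0.0, 0.99], [-0.0, -1.0, 0.0]]
wrist_force: [-0.3, 1.1, -1.7]
finger_gap: 0.172
```

```bash
python3 car.py; python3 look.py 40 180 300 60 200 l7
```

```text
18.65 [ 0.52552338 -0.25450605  0.12532069] -8.15348906439764
((107.02552795410156, 270.4961853027344), (31.36394500732422, 51.30862808227539), 72.56059265136719) [ 0.62293958 -0.26967868] tool x,z 0.09858468192415228 -0.0012049695518676778
```

View pics/l7.png

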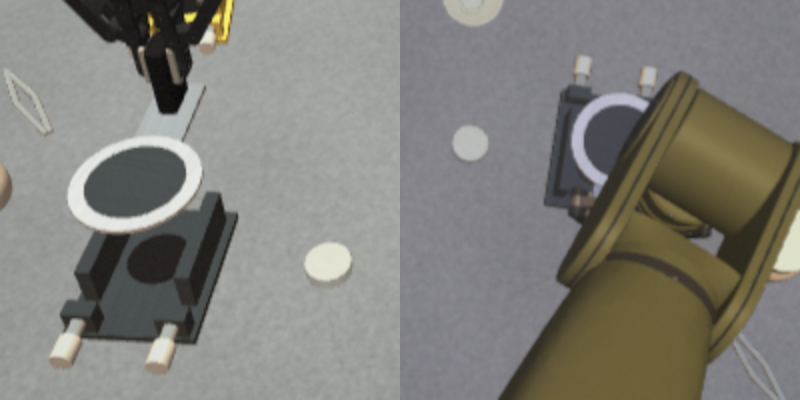

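Run:
```python
from h import *
from rig import camera,arm
s=pickle.load(open('scene0.pkl','rb'));p=pickle.load(open('top0.pkl','rb'))
for q,n in((s,'scene'),(p,'top')):
    c0=proj(q,[.621,-.2683,.008])[0]; im=q['image']
    x,y=np.int32(c0);c=cv2.resize(im[y-20:y+20,x-20:x+20],None,fx=10,fy=10,interpolation=cv2.INTER_CUBIC)
    c=cv2.convertScaleAbs(c,alpha=2.5,beta=-20)
    for dx,dy,col in((0,0,(0,0,255)),):
        P=[[.621+.0 +.0225*np.cos(t),-.2683+.0225*np.sin(t),.008] for t in np.linspace(0,6.28,40)]
        cv2.polylines(c,[np.int32((proj(q,P)-[x-20,y-20]+.5)*10)],True,col,1)
    cv2.imwrite(f'pics/d_{n}.png',c)
cv2.imwrite('pics/d.png',cv2.hconcat([cv2.imread('pics/d_scene.png'),cv2.imread('pics/d_top.png')]))
q=camera('top');e=np.array(arm.read_state()['eef_pos']);z=e[2]+.0187-.05+.008
im=q['image'];c=cv2.resize(im[90:170,370:450],None,fx=7,fy=7,interpolation=cv2.INTER_CUBIC)
for r in(.05,.038):
    P=[[.621+r*np.cos(t),-.2683+r*np.sin(t),z] for t in np.linspace(0,6.28,80)]
    cv2.polylines(c,[np.int32((proj(q,P)-[370,90]+.5)*7)],True,(0,0,255),1)
cv2.imwrite('pics/e.png',c)
```

```text
(no output)
```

View pics/d.png

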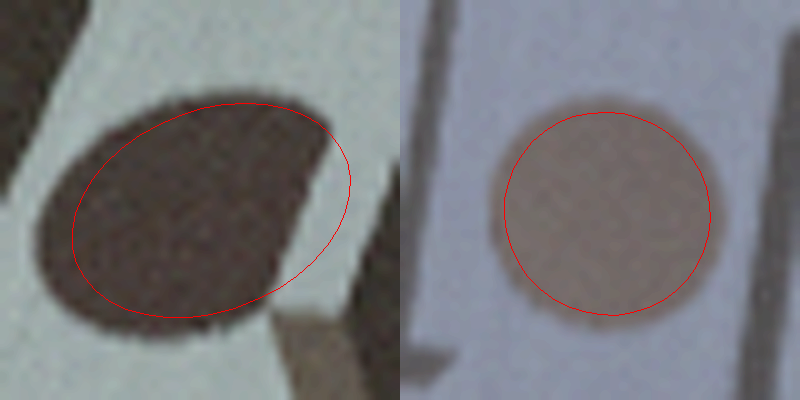

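View pics/e.png

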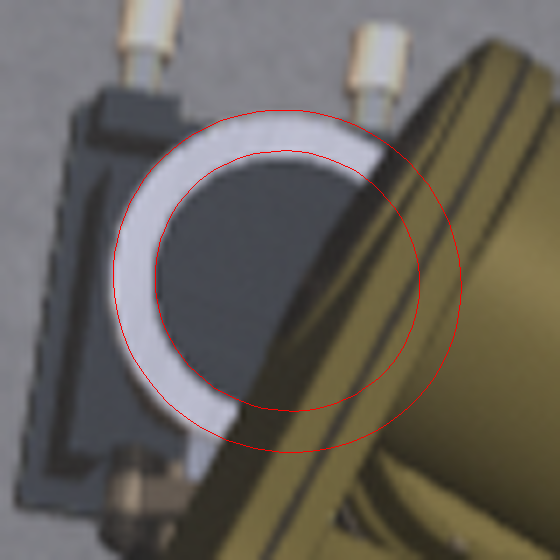

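Emit:
{"method": "servo_tool", "body": {"commands": [[[0,0,0],[0,0.06,-0.02],0],[[0,0,0],[0,0.12,0],0],[[0,0,0],[0,0.16,0],0],[[0,0,0],[0,0.16,0],0],[[0,0,0],[0,0.16,0],0],[[0,0,0],[0,0.12,0],0],[[0,0,0],[0,0.08,0],0],[[0,0,0],[0,0.04,0],0],[[0,0,0],[0,0.04,0],0],[[0,0,0],[0,0.04,0],0],[[0,0,0],[0,0.04,0],0],[[0,0,0],[0,0.04,0],0],[[0,0,0],[0,0.04,0],0],[[0,0,0],[0,0.04,0],0],[[0,0,0],[0,0.06,0],0],[[0,0,0],[0,0.08,0],0],[[0,0,0],[0,0.08,0],0],[[0,0,0],[0,0,0],0],[[0,0,0],[0,0,0],0]]}}

```text
clock: 21.22
eef_pos: [0.5254, -0.2558, 0.0574]
tcp_rot: [[0.99, 0.0, 0.142], [-0.142, -0.0, 0.99], [0.0, -1.0, -0.0]]
wrist_force: [0.2, 1.1, -0.3]
finger_gap: 0.174
```

```bash
python3 look.py 40 180 300 60 200 l8
```

```text
(no output)
```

View pics/l8.png

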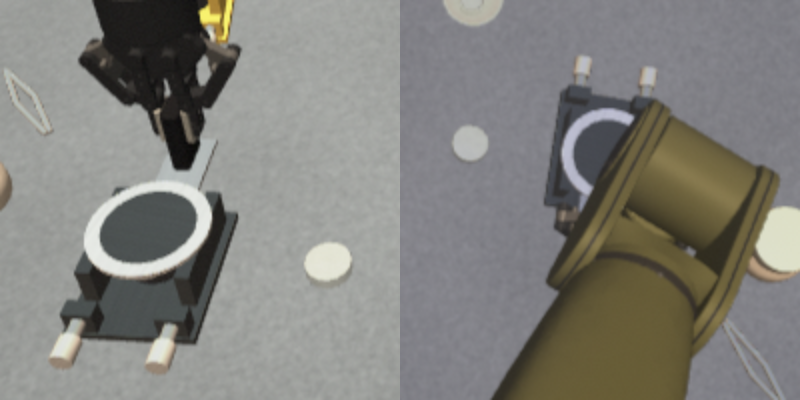

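Emit:
{"method": "servo_tool", "body": {"commands": [[[0,0,0],[-0.1,0,0],0],[[0,0,0],[-0.2,0,0],0],[[0,0,0],[-0.25,0,0],0],[[0,0,0],[-0.25,0,0],0],[[0,0,0],[-0.25,0,0],0],[[0,0,0],[-0.25,0,0],0],[[0,0,0],[-0.25,0,0],0],[[0,0,0],[-0.25,0,0],0],[[0,0,0],[-0.25,0,0],0],[[0,0,0],[-0.25,0,0],0],[[0,0,0],[-0.25,0,0],0],[[0,0,0],[-0.25,0,0],0],[[0,0,0],[-0.25,0,0],0],[[0,0,0],[-0.2,0,0],0],[[0,0,0],[-0.1,0,0],0],[[0,0,0],[0,0,0],0],[[0,0,0],[0,0,0],0]]}}

```text
clock: 23.45
eef_pos: [0.3599, -0.2321, 0.0575]
tcp_rot: [[0.99, 0.0, 0.142], [-0.142, -0.0, 0.99], [0.0, -1.0, -0.0]]
wrist_force: [-0.0, 0.5, -1.6]
finger_gap: 0.176
```

```bash
python3 look.py 40 140 250 60 260 l9
python3 - <<'E'
from h import *
from rig import camera
o=[]
for n in('scene','top'):
    q=camera(n)
    c0=proj(q,[.621,-.2688,.048])[0].astype(int);x,y=c0-28
    c=cv2.resize(q['image'][y:y+56,x:x+56],None,fx=7,fy=7,interpolation=cv2.INTER_CUBIC)
    for r in(.05,.038):
        P=[[.621+r*np.cos(t),-.2688+r*np.sin(t),.048] for t in np.linspace(0,6.28,80)]
        cv2.polylines(c,[np.int32((proj(q,P)-[x,y]+.5)*7)],True,(0,0,255),1)
    o.append(c)
    g=q['image'].astype(int).sum(2)
    k,lab,st,ce=cv2.connectedComponentsWithStats((g>450).astype(np.uint8))
    for i in range(1,k):
        if st[i][4]>300 and abs(ce[i]-c0).max()<12:
            cc=max(cv2.findContours((lab==i).astype(np.uint8),0,1)[0],key=len);el=cv2.fitEllipse(cc);print(n,el,ray(q,el[0],.048))
cv2.imwrite('pics/f.png',cv2.hconcat(o))
E
```

```text
top ((404.0283508300781, 136.94056701660156), (44.73841857910156, 46.470848083496094), 116.93335723876953) [ 0.61959696 -0.26872012  0.048     ]
```

View pics/l9.png

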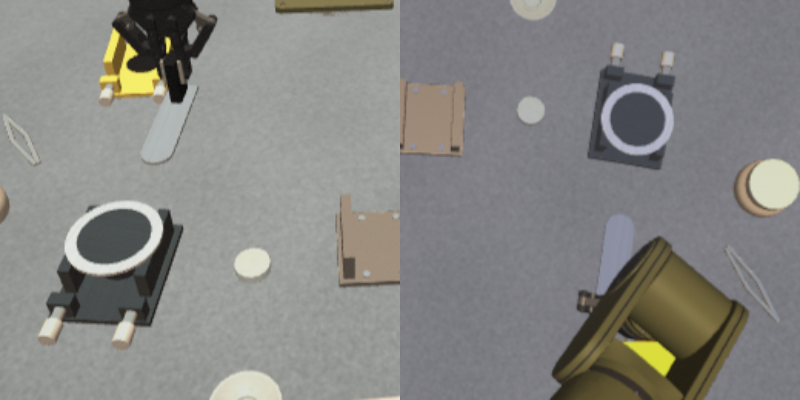

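View pics/f.png

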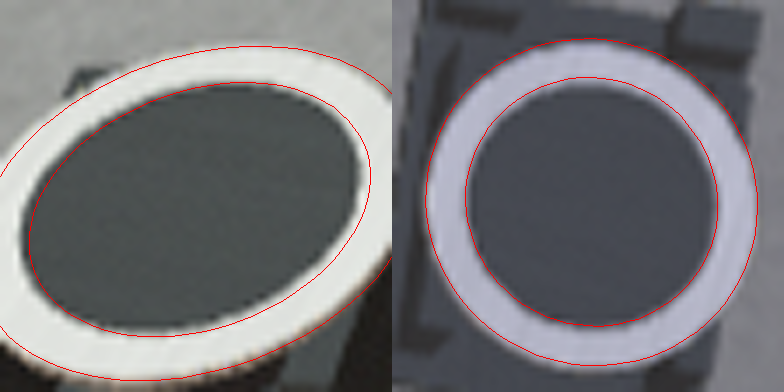

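Emit:
{"method": "servo_tool", "body": {"commands": [[[0,0,0],[0,0,0.2],0],[[0,0,0],[0,0,0.3],0],[[0,0,0],[0,0,0.3],0],[[0,0,0],[0,0,0.3],0],[[0,0,0],[0,0,0.1],0],[[0,0,0],[0,0.1,0],0],[[0,0,0],[0,0.15,0],0],[[0,0,0],[0,0.1,0],0],[[0,0,0],[0,0.06,0],0],[[0,0,0],[0,0.04,0],0],[[0,0,0],[0,0.03,0],0],[[0,0,0],[0,0.02,0],0],[[0,0,0],[0,0,0],0],[[0,0,0],[0,0,0],0]]}}

```text
clock: 25.4
eef_pos: [0.3682, -0.1726, 0.0325]
tcp_rot: [[0.99, 0.0, 0.142], [-0.142, -0.0, 0.99], [0.0, -1.0, -0.0]]
wrist_force: [-0.1, 0.2, -1.8]
finger_gap: 0.175
```

Emit:
{"method": "servo_tool", "body": {"commands": [[[0,0,0],[0,0.01,0],0],[[0,0,0],[0,0.01,0],0],[[0,0,0],[0,0,0],0],[[0,0,0],[0,0,0],0]]}}

```text
clock: 25.9
eef_pos: [0.3683, -0.1727, 0.0319]
tcp_rot: [[0.99, -0.0, 0.142], [-0.142, -0.0, 0.99], [-0.0, -1.0, -0.0]]
wrist_force: [-3.0, 2.0, 5.5]
finger_gap: 0.171
```

Contact with the bench (about 7 N). Release, then rise.

Emit:
{"method": "servo_tool", "body": {"commands": [[[0,0,0],[0,0,0],0.3],[[0,0,0],[0,0,0],0.5],[[0,0,0],[0,0,0],0.7],[[0,0,0],[0,0,0],0.7],[[0,0,0],[0,0,0],0.7],[[0,0,0],[0,0,0],0.7],[[0,0,0],[0,-0.1,0],0.7],[[0,0,0],[0,-0.3,0],0.7],[[0,0,0],[0,-0.5,0],0.7],[[0,0,0],[0,-0.5,0],0.7],[[0,0,0],[0,-0.5,0],0.7],[[0,0,0],[0,-0.5,0],0.7],[[0,0,0],[0,-0.5,0],0.7],[[0,0,0],[0,-0.3,0],0.7],[[0,0,0],[0,0,0],0.7],[[0,0,0],[0,0,0],0.7]]}}

```text
clock: 27.9
eef_pos: [0.3676, -0.1723, 0.1904]
tcp_rot: [[0.99, -0.001, 0.142], [-0.142, 0.001, 0.99], [-0.001, -1.0, 0.001]]
wrist_force: [-0.2, -0.4, -0.9]
finger_gap: 0.698
```

```bash
python3 look.py 40 140 200 60 260 l10
```

```text
(no output)
```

View pics/l10.png

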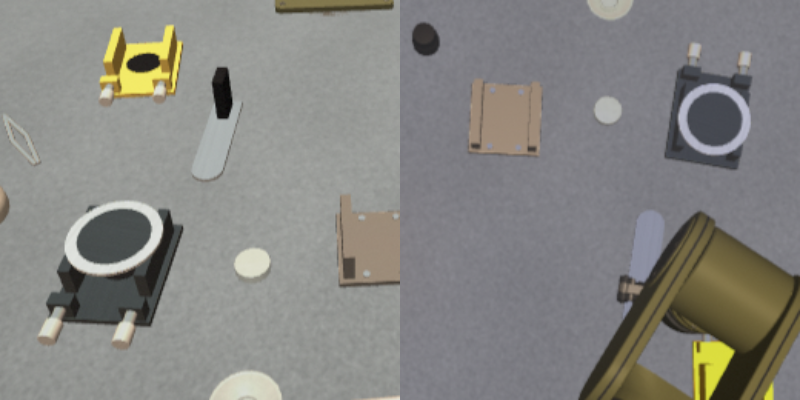

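The paddle lies flat at about (222,140) in the left view. The carrier is on the dark stage at about (115,237), and the gripper is well clear of both. I'm handing the job in.

```bash
python3 -c "
from rig import ticket;print(ticket.sign_off())"
```

```text
the job is handed in; nothing more can be done
None
```

The round carrier is on the rails of the dark stage and the job is handed in, at about 28 s of the 67 s allowed. I gripped the paddle by its handle, turned it round and slid it under the carrier. I then lifted the carrier across, set it down on the rails, drew the blade straight out and laid the paddle on the bench.

- **Centring:** after the blade was out, the top camera put the carrier's centre at (619.6, −268.7) mm. My estimate of the stage's origin was (621, −268.3) mm, so it is about 1.5 mm off centre.
- **Camera disagreement:** the scene camera differs from the top camera by about 2–3 mm in places. I gave more weight to the top camera because its overlay matched the paddle in the gripper. The automatic outline fit in the last scene picture found nothing. By eye, that camera's overlay agreed to within about 2 mm.
- **Paddle:** in the last pictures it lies flat with its handle up, its tip about 60 mm short of the stage. The gripper is open and well clear above it. The bench contact when laying it down was about 7 N.
- **Carrier:** no picture shows the gripper touching it, and it did not shift on the blade during the carry.

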